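# Lock the bulb counter on its desk and advance it by one

## Task

The bulb counter has just been put back on its sloping desk. Lock it down by turning its two winged captive bolts clockwise to their end stops, the left one first (left as the robot sees it) and then the right; only then swing the counter's sprung advance lever all the way to its stop, keep it there for a moment and release it, so that it springs right back. Leave the torch, the tester, the fuse and the carton beside it where they are.

Things in the scene. Friction and masses are not known exactly. Their poses are not given: they have to be found in the camera images.
- counter_face: Counter on a 40 deg sloping aluminium desk. Origin: desk surface under the centre of its base plate (150 mm up-slope x 300 across, 8 thick). Axes: x up the slope, away from the robot; y to the robot's left; z square out of the slope, leaning towards the robot. Housing: x -15 to 70, y -50 to 50, top at z 42 mm. Fixed; place varies.
- bolt_left (a point): Left winged bolt, grip point on its axis: x -10, y 105, z 27 mm in counter_face. Its wing is a black bar 50 mm long, 14 thick, from z 15 to 45 mm (plate top z 8; nothing else within 50 mm), turning about the face's z axis. This frame turns with the wing: y along the bar, x across it.
- bolt_right (a point): Grip point of the right winged bolt (x -10, y -105 mm in counter_face); otherwise like bolt_left.
- wing_left (a joint): Angle of the left bolt in rad: 0 when its bar lies across the slope (along the face's y), growing clockwise as seen from above the face, to the end stop at 1.40. Starts between 0 and 0.5. Turns with light friction (0.06 N m) and stays where it is left.
- wing_right (a joint): Angle of the right bolt, like wing_left.
- lever_post (a point): Middle of the upright black round post (16 mm diameter, z 46 to 76 mm in counter_face, along its z) at the end of the flat steel advance lever. The lever turns about the face's z axis at x 30, y 0; the post is 85 mm from it, nearer the robot: at rest x -45, y 40 (left), at the stop x -44, y -42 mm (right). Lever arm z 46 to 52, hub to 53 mm; plate top z 8.
- lever_arm (a joint): Lever angle in rad: 0 at rest, growing as the post swings from left to right in an arc around its near side (counter-clockwise seen from above), stop at 1.00. A spring pulls it back with 0.08 N m at rest to 0.30 N m at the stop (about 1 to 3.5 N at the post).
- batten (a point): Middle of a fixed level LED batten over the desk: a slim aluminium tube 18 mm thick, 424 mm long along the desk's width (this frame's y), 31 mm farther from the robot than the bolts' axes at grip height and 88 mm above them, on a bracket at either end. It is in the way of a gripper that comes straight down on a bolt. Not to be worked on.
- torch: Bystander: stainless steel torch lying down, 150 mm long, 36 mm across. Origin under its middle.
- tester: Bystander: blue plastic tester lying flat, 155 mm long, 22 mm high. Origin under it.
- fuse: Bystander: grey screw-in fuse standing upright, 44 mm across, 66 mm high. Origin under it.
- carton: Bystander: cardboard bulb carton, 70 x 70 x 115 mm. Origin under it.

How it is judged:
By the outcome, as a careful person would: the job done as asked, in the order asked, and still so for the second after the job is handed in, with the robot touching nothing.
It also fails if it takes over 61 s, if anything falls off the work surface, if the arm or the gripper's body presses on something with over 40 N, if the wrist force passes 120 N, or if a joint passes its speed limit or range.

## Robot

A 7-joint arm with a two-finger parallel gripper is mounted at the origin on the work surface. World frame = base frame: x ahead of the robot, y to its left, z up, the work surface at z = 0. Lengths are in mm, angles in rad, forces in N, time in s.
With the tool pointing down it reaches from about 400 to 900 mm from the base axis. Payload 5.6 kg.
Tool frame: the origin (TCP) lies midway between the tips of the shut fingers; the grasp point (between the pads) lies 19 mm behind it; z points along the fingers, y is the line along which they close (so a half turn about z gives the same grasp; the last joint's range is limited). The gripper opens to 92 mm and grips with 3 to 60 N. Pads are 20 mm wide; open, the fingers measure 128 mm over their backs; the gripper's body (75 mm by 189 mm) begins 69 mm behind the grasp point.
Start: joints at [-1.392, 0.468, -0.012, 1.603, 0.006, 1.071, -0.056], TCP at [143.032, 634.075, 214.592] pointing down, gripper open.
Joint ranges: [-2.53, 2.53], [-0.31, 2.02], [-1.57, 1.55], [0.28, 2.44], [-1.29, 4.43], [0.15, 1.84], [-2.92, 2.92]. Speed limits (rad/s): [2.57, 2.57, 3.14, 3.14, 3.14, 3.14, 3.14].

## Interface

Orientations are given as a rotation vector (axis times angle).
In Python, from cell import robot, grip, kin, viewer gives the robot as it stands. Calls block until the motion is done:
- robot.movep(position, orientation): joint-space move of the TCP to a pose.
- robot.servo_line(position, feed=150, rotation=None): straight line of the TCP; rotation=None keeps the orientation; feed is the mean speed in mm/s.
- robot.goto_joints(angles): joint-space move.
- grip(opening, newtons=None): opening from 0.0 (shut) to 1.0 (fully open); newtons is the grip in N (None keeps the last); returns when the fingers have stopped.
- robot.hold(seconds).
- kin.ik(position, orientation): joint angles nearest the present ones, or None.
- robot.observe(): the state.
- viewer.read_camera(name): name is "side" or "top" or "wrist"; returns the picture (400x640x3 uint8, red, green, blue); there is no depth.
- viewer.camera_info(name): a dict with "camera_matrix" (3x3 intrinsics, pixels), "R" (3x3) and "t" (3): a world point X has camera coordinates R X + t. Camera axes: x right, y down, z forward; pixel columns grow to the right and rows downward; lengths in mm; the calibration is good to about 2 mm. A picture is of the moment at which its call begins: read the wrist's pose just before it. camera_info takes no time and is no camera call; for the wrist camera it gives the pose at the moment of the call.
A pose or a line that the arm cannot do raises robot.IKError and nothing moves.
- robot.job_done(): hands the job in; it is judged then, once.
Trained networks look in the newest picture that a camera, given by its name, has taken for a name from the list of things; names that differ only in an ending like _2 or _b are one class to them, and where a whole thing is asked for, a point or a joint stands for the part that bears it (a point fixed in the world has none). Each returns a list of dicts, best first, with "confidence" (0 to 1); they miss things now and then, are a little off and sometimes report something else, mostly with a low value. They report only what shows in the picture. A call takes as long as a camera call.
- viewer.silhouettes(name, camera): "mask" (400x640 bool, what is visible of it).
- viewer.pinpoint(name, camera): "at" ([x, y, z] in mm, in the coordinates of the camera as it stood for that picture, good to about 4 mm: a listed point, or the origin of a listed thing).
The state is a dict: "t": time; "joints": joint angles; "joint_velocities": joint speeds; "joint_torque": joint torques, N m; "tcp_pos": TCP position; "tcp_rot": TCP orientation; "contact_force": force on the tool from outside, world axes, zero at the start; "wrist_torque": the same for the moment, N m; "grip_width": opening from 0.0 (shut) to 1.0 (fully open); "grip_force": force on a finger pad.
Only numpy, scipy, OpenCV 4.12 (cv2) and the standard library are available. Lean on these libraries where they do the work, as an engineer would, in place of code of your own. Each camera call takes 0.05 s, during which the arm holds its last target. There are 200 camera calls.

## Working session

There is one attempt and no reset: what is moved stays moved. The work goes in short steps, each a Python script; the robot and the scene stay as the last script left them, time stands still between calls to the robot, and variables do not carry over. Pictures are saved under pics/ and viewed, at most 10 in all, crops included, and the job is handed in when it is done.

```bash
ls; mkdir -p pics; cat > look.py <<'E'
import numpy as np, cv2
from cell import robot, grip, kin, viewer
def pts(cam, names):
    ci=viewer.camera_info(cam); R=np.array(ci["R"]); t=np.array(ci["t"]); K=np.array(ci["camera_matrix"])
    out={}
    for n in names:
        for d in viewer.pinpoint(n,cam)[:2]:
            c=np.array(d["at"]); w=R.T@(c-t); p=K@c; 
            out.setdefault(n,[]).append(w); print(cam,n,round(d["confidence"],2),w.round(1),(p[:2]/p[2]).round(0))
    return out
def shot(cam,fn):
    im=viewer.read_camera(cam); cv2.imwrite("pics/"+fn,np.array(im)[:,:,::-1]); return im
E
python3 - <<'E'
from look import *
for c in ("top","side"):
    shot(c,c+"0.png"); pts(c,["counter_face","bolt_left","bolt_right","lever_post","batten","torch","tester","fuse","carton"])
    ci=viewer.camera_info(c); print(-np.array(ci["R"]).T@ci["t"])
print(robot.observe()["t"])
E
```

```text
pics
top counter_face 0.8 [576.5  95.5 108.8] [298. 178.]
top bolt_left 0.73 [531.4 194.3 123.2] [260. 193.]
top bolt_right 0.45 [565.8 -10.9 121.5] [337. 183.]
top lever_post 0.62 [493.3 122.4 132. ] [286. 208.]
top lever_post 0.44 [391.1 315.9  -1. ] [222. 244.]
top batten 0.65 [589.3  73.4 211.8] [305. 169.]
top torch 0.74 [ 4.274e+02  7.550e+01 -4.000e-01] [305. 233.]
top torch 0.57 [ 575.1 -214.3    1.6] [405. 185.]
top tester 0.93 [ 578.5 -215.4    1.2] [405. 184.]
top tester 0.69 [482.8 344.9  -3.5] [213. 212.]
top fuse 0.61 [484.1 347.1  -5.9] [213. 211.]
top carton 0.88 [ 3.908e+02  3.168e+02 -3.000e-01] [222. 244.]
[ 439.0403378    31.25824156 1460.86075256]
side counter_face 0.88 [581.6  93.4 111.9] [313. 186.]
side bolt_left 0.54 [533.2 192.  126.1] [274. 174.]
side bolt_right 0.62 [574.3 -13.5 125.6] [340. 202.]
side bolt_right 0.19 [534.6 193.1 127.3] [274. 173.]
side lever_post 0.74 [502.8 119.3 129.5] [283. 190.]
side lever_post 0.38 [430.   72.2  -0.8] [277. 249.]
side batten 0.78 [589.8  73.7 215.8] [320. 155.]
side torch 0.94 [429.1  70.4  -1.7] [277. 250.]
side tester 0.65 [ 585.6 -216.9    1.7] [404. 279.]
side fuse 0.82 [482.  341.7  -5.2] [234. 194.]
side carton 0.96 [391.3 316.8   3.3] [213. 210.]
[  62.99219589 -466.00766344  740.83109081]
1.0
```

```bash
python3 -c "
import cv2,numpy as np
a=cv2.imread('pics/top0.png')[130:270,190:430];b=cv2.imread('pics/side0.png')[130:290,200:440]
f=lambda m:cv2.resize(m,(780,None) if 0 else (450,int(450*m.shape[0]/m.shape[1])),interpolation=cv2.INTER_CUBIC)
cv2.imwrite('pics/c0.png',np.vstack([f(a),f(b)]))"
```

```text
(no output)
```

View pics/c0.png

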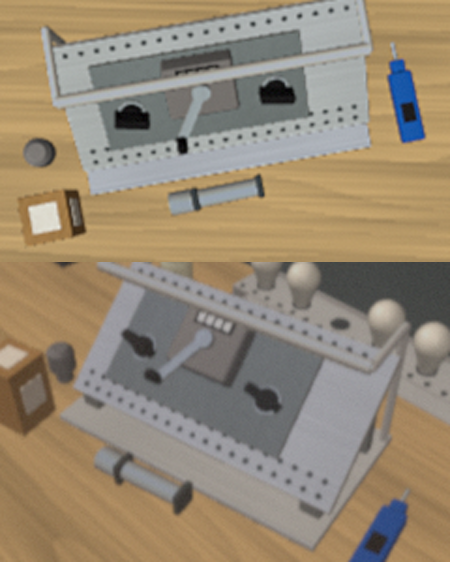

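View pics/side0.png

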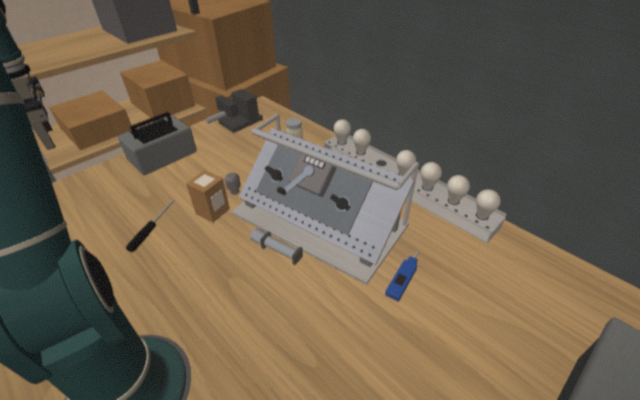

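```bash
cat > geo.py <<'E'
from look import *
import json
from scipy.optimize import least_squares
from scipy.spatial.transform import Rotation as Ro
M={"counter_face":(0,0,0),"bolt_left":(-10,105,27),"bolt_right":(-10,-105,27),"lever_post":(-45,40,61),"batten":(70,0,74.5)}
def RF(yaw): return (Ro.from_euler("z",yaw)*Ro.from_euler("y",-40,degrees=True)).as_matrix()
def fit(obs):
    f=lambda p:np.concatenate([p[:3]+RF(p[3])@np.array(M[n])-w for n,w in obs])
    s=least_squares(f,[577,94,110,.18],loss="soft_l1",f_scale=4)
    for (n,w),r in zip(obs,f(s.x).reshape(-1,3)): print(n,r.round(1))
    print(s.x.round(3)); return s.x
class Face:
    def __init__(s,p): s.o=np.array(p[:3]); s.R=RF(p[3])
    def w(s,q): return s.o+s.R@np.array(q,float)
    def rot(s,ang,flip=1):  # tool z into the face; tool y = flip*face x turned by ang (ccw)
        y=flip*np.array([np.cos(ang),np.sin(ang),0]); z=np.array([0,0,-1.]); x=np.cross(y,z)
        return Ro.from_matrix(s.R@np.c_[x,y,z]).as_rotvec()
E
python3 - <<'E'
from geo import *
obs=[]
for c in ("top","side"):
    viewer.read_camera(c)
    for n,l in pts(c,list(M)).items(): obs.append((n,l[0]))
p=fit(obs); json.dump(list(p),open("p.json","w")); F=Face(p)
for flip in (1,-1):
    for nm,by in (("L",105),("R",-105)):
        for w in (0,.5,1,1.4):
            for z in (15,120):
                q=kin.ik(F.w((-10,by,z)),F.rot(-w,flip)); print(flip,nm,w,z,None if q is None else np.round(q,2))
    for a in (-.5,.5): 
        q=kin.ik(F.w((-50,0,57)),F.rot(a,flip));print("lev",flip,a,None if q is None else np.round(q,2))
    for d in (150,200,250,300):
        q=kin.ik(F.w((0,0,d)),F.rot(-.5,flip));print("view",flip,d,None if q is None else np.round(q,2))
E
```

```text
top counter_face 0.63 [578.1  94.3 109. ] [298. 178.]
top bolt_left 0.6 [532.6 193.8 123.1] [260. 193.]
top bolt_right 0.52 [574.1 -10.  121.7] [337. 179.]
top bolt_right 0.4 [388.  318.    2.7] [221. 245.]
top lever_post 0.77 [497.6 121.9 129.2] [286. 207.]
top batten 0.56 [589.   75.6 211.4] [304. 169.]
side counter_face 0.84 [584.   94.3 113.6] [313. 185.]
side counter_face 0.58 [ 580.8 -213.     1.3] [402. 279.]
side lever_post 0.83 [501.4 115.3 128. ] [284. 191.]
side batten 0.68 [590.5  74.4 215.1] [320. 155.]
counter_face [ 2.5 -1.4  1.2]
bolt_left [ 3.8 -2.4  1.5]
bolt_right [ 1.5 -4.9  2.8]
lever_post [ 3.1 -3.5 -1.1]
batten [-2.8 18.4  1. ]
counter_face [-3.5 -1.3 -3.3]
lever_post [-0.8  3.2  0.1]
batten [-4.3 19.6 -2.7]
[5.80511e+02 9.29320e+01 1.10289e+02 1.88000e-01]
1 L 0 15 [ 0.54  0.86 -1.32  2.32  1.98  0.98 -1.86]
1 L 0 120 None
1 L 0.5 15 [ 0.54  0.86 -1.32  2.32  1.98  0.98 -2.36]
1 L 0.5 120 None
1 L 1 15 [-0.7   0.34  0.21  2.39  2.58  0.28  2.39]
1 L 1 120 None
1 L 1.4 15 [-0.51  0.34 -0.01  2.38  2.41  0.32  2.2 ]
1 L 1.4 120 None
1 R 0 15 [ 0.97  0.64 -1.08  
[... 634 characters left out ...]
.5 120 None
-1 L 1 15 [-0.34  0.35 -0.2   2.37  2.29  0.36 -0.4 ]
-1 L 1 120 None
-1 L 1.4 15 [-0.32  0.35 -0.22  2.37  2.28  0.37 -0.79]
-1 L 1.4 120 None
-1 R 0 15 [ 0.92  0.59 -1.01  2.31  2.26  0.35  1.31]
-1 R 0 120 [ 1.39  0.4  -1.41  2.38  1.61  0.19  1.92]
-1 R 0.5 15 [ 0.97  0.64 -1.08  2.31  2.18  0.39  0.91]
-1 R 0.5 120 [ 1.39  0.4  -1.41  2.38  1.61  0.19  1.42]
-1 R 1 15 [ 0.97  0.64 -1.08  2.31  2.18  0.39  0.41]
-1 R 1 120 [ 1.39  0.4  -1.41  2.38  1.61  0.19  0.92]
-1 R 1.4 15 [ 0.97  0.64 -1.08  2.31  2.18  0.39  0.01]
-1 R 1.4 120 [ 1.39  0.4  -1.41  2.38  1.61  0.19  0.52]
lev -1 -0.5 None
lev -1 0.5 None
view -1 150 None
view -1 200 None
view -1 250 None
view -1 300 None
```

```bash
cat >> geo.py <<'E'
def trot(yaw,beta,flip=1): # tool leaning back towards robot by beta deg, tool y = flip*level desk width
    b=np.radians(beta); z=np.array([np.sin(b),0,-np.cos(b)]); y=np.array([0,flip,0.]); x=np.cross(y,z)
    return Ro.from_matrix(Ro.from_euler("z",yaw).as_matrix()@np.c_[x,y,z]).as_rotvec()
E
python3 - <<'E'
from geo import *
p=json.load(open("p.json")); F=Face(p)
for flip in (1,-1):
  for beta in (25,30,35):
    r=trot(p[3],beta,flip)
    print(flip,beta)
    for q in [(8,75,22),(8,75,70),(-40,75,22),(-40,75,80),(8,-135,22),(-40,-135,22),(-40,-135,80),(-50,60,58),(-55,-30,58),(-60,60,110)]:
        j=kin.ik(F.w(q),r); print(q,None if j is None else np.round(j,2))
  for pos in [(430,190,330),(430,90,330),(450,0,330),(430,90,400)]:
    for beta in (10,20):
        j=kin.ik(pos,trot(p[3],beta,flip)); print(flip,pos,beta,None if j is None else np.round(j,2))
E
```

```text
1 25
(8, 75, 22) [-0.57  0.3   0.2   2.19  0.11  0.23  1.27]
(8, 75, 70) [-0.73  0.18  0.35  2.24  0.08  0.31  1.29]
(-40, 75, 22) [-0.4   0.31 -0.01  2.28  0.66  0.16  0.72]
(-40, 75, 80) [-0.69  0.15  0.28  2.35  0.25  0.23  1.1 ]
(8, -135, 22) [ 0.09  0.33 -0.02  2.13 -0.38  0.28  2.18]
(-40, -135, 22) [ 0.13  0.34 -0.04  2.23 -0.6   0.19  2.42]
(-40, -135, 80) [ 0.06  0.2   0.07  2.28 -0.53  0.28  2.36]
(-50, 60, 58) [-0.56  0.21  0.19  2.35  0.28  0.16  1.11]
(-55, -30, 58) [ 0.26  0.26 -0.45  2.32  0.58  0.18  1.06]
(-60, 60, 110) [-0.75  0.06  0.34  2.41  0.29  0.25  1.09]
1 30
(8, 75, 22) [-0.19  0.3  -0.24  2.23  1.07  0.2   0.34]
(8, 75, 70) [-0.7   0.16  0.3   2.3   0.36  0.19  1.  ]
(-40, 75, 22) [-0.2   0.32 -0.26  2.33  1.64  0.2  -0.25]
(-40, 75, 80) [-0.44  0.15 -0.01  2.39  0.96  0.16  0.38]
(8, -135, 22) [ 0.12  0.32 -0.04  2.19 -0.8   0.17  2.6 ]
(-40, -135, 22) [ 0.88  0.52 -0.9   2.24  1.42  0.23  0.56]
(-40, -135, 80) [ 1.1   0.41 -1.09  2.29  0.97  0.24  1.  ]
(-50, 60, 58) [-0.19  0.22 -0.23  2.39  1.44  0.16 -0.04]
(-55, -30, 58) [ 0.66  0.35 -0.89  2.36  1.5
[... 2288 characters left out ...]
]
(-40, -135, 22) [ 1.18  0.87 -1.32  2.29  1.82  0.59 -2.78]
(-40, -135, 80) [ 1.28  0.58 -1.3   2.34  1.58  0.34 -2.66]
(-50, 60, 58) None
(-55, -30, 58) None
(-60, 60, 110) None
-1 (430, 190, 330) 10 [-1.06 -0.09  0.51  2.02  0.13  1.04 -1.99]
-1 (430, 190, 330) 20 [-0.94 -0.18  0.32  2.13  0.26  0.88 -2.14]
-1 (430, 90, 330) 10 [-0.94 -0.19  0.57  2.08  0.15  1.05 -1.82]
-1 (430, 90, 330) 20 [-0.81 -0.28  0.4   2.19  0.24  0.88 -1.91]
-1 (450, 0, 330) 10 [-0.93 -0.21  0.77  2.07  0.16  1.05 -1.61]
-1 (450, 0, 330) 20 [-0.72 -0.29  0.56  2.18  0.18  0.87 -1.63]
-1 (430, 90, 400) 10 [-0.93 -0.23  0.53  1.96  0.17  1.22 -1.83]
-1 (430, 90, 400) 20 [-0.01 -0.26 -0.24  2.03 -0.05  1.01 -1.62]
```

```bash
python3 - <<'E'
from geo import *
p=json.load(open("p.json"))
grip(0.0,20)
obs=[]
for i,pos in enumerate([(440,150,330),(450,30,330)]):
    robot.movep(pos,trot(p[3],12)); o=robot.observe(); print(o["t"],np.round(o["joints"],2),np.round(o["contact_force"],1))
    shot("wrist",f"w{i}.png")
    for n,l in pts("wrist",list(M)).items(): obs.append((n,l[0]))
for i,c in enumerate(("top",)):
    shot(c,"top1.png")
    for n,l in pts(c,["counter_face","bolt_left","bolt_right"]).items(): obs.append((n,l[0]))
obs=[o for o in obs if o[0]!="batten"]
p=fit(obs)
json.dump(list(p),open("p.json","w"))
a=[cv2.imread(f"pics/w{i}.png") for i in (0,1)]
cv2.imwrite("pics/w01.png",cv2.resize(np.vstack(a),(480,600)))
E
```

```text
5.025 [-0.89 -0.12  0.41  2.05  0.13  1.    1.23] [-1.1  1.3  0.9]
wrist counter_face 0.88 [579.3  92.6 112.2] [259. 225.]
wrist counter_face 0.44 [ 582.1 -213.9    1.5] [ 78. 158.]
wrist bolt_left 0.59 [535.3 198.4 124. ] [342. 215.]
wrist bolt_right 0.76 [574.9 -14.9 121.8] [176. 213.]
wrist lever_post 0.71 [501.5 122.8 131.6] [288. 184.]
5.875 [-0.79 -0.19  0.58  2.08  0.12  1.01  1.5 ] [ 0.5  0.6 -0.1]
wrist counter_face 0.87 [579.2  97.  109.1] [350. 232.]
wrist counter_face 0.64 [426.7  76.8   1.1] [354. 103.]
wrist bolt_left 0.66 [533.4 196.6 127.2] [433. 223.]
wrist bolt_right 0.64 [574.4 -12.2 126.4] [270. 223.]
wrist bolt_right 0.29 [533.6 196.9 124.5] [433. 222.]
wrist lever_post 0.56 [497.3 120.2 129.8] [385. 190.]
wrist batten 0.45 [571.1 -14.9 123.7] [269. 220.]
wrist batten 0.17 [426.2  74.2   1.1] [353. 102.]
top counter_face 0.89 [574.   93.2 106. ] [298. 179.]
top bolt_left 0.64 [534.6 195.3 126.2] [260. 192.]
top bolt_right 0.46 [569.9 -11.9 123.3] [337. 181.]
counter_face [-1.   3.  -1.5]
bolt_left [-0.5 -4.   1. ]
bolt_right [-2.2  2.7  3.1]
lever_post [-2.9 -1.1 -3.1]
counter_face [-0.8 -1.4  1.6]
bolt_left [ 1.4 -2.2 -2.2]
bolt_right [-1.7  0.  -1.4]
lever_post [ 1.4  1.5 -1.3]
counter_face [4.4 2.4 4.7]
bolt_left [ 0.2 -0.9 -1.2]
bolt_right [ 2.8 -0.2  1.6]
[5.78357e+02 9.56310e+01 1.10722e+02 1.81000e-01]
```

View pics/w01.png

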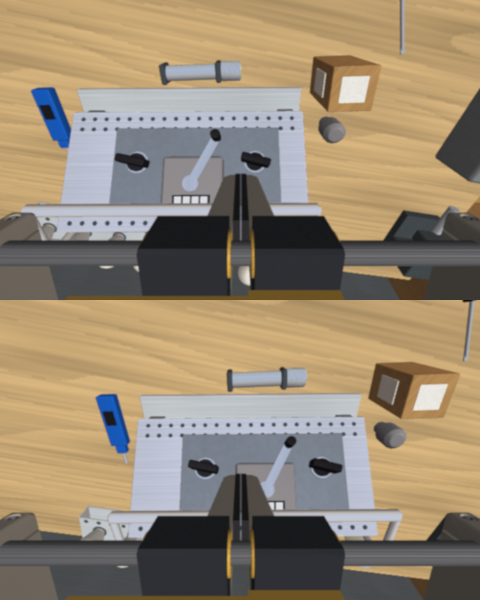

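```bash
cat > wing.py <<'E'
from geo import *
def wing(cam,p,names=("bolt_left","bolt_right"),im=None,ci=None):
    F=Face(p); ci=ci or viewer.camera_info(cam); R=np.array(ci["R"]);t=np.array(ci["t"]);K=np.array(ci["camera_matrix"])
    im=viewer.read_camera(cam) if im is None else im
    C=F.R.T@(-R.T@t-F.o); g=np.array(im).max(2)
    for n in names:
        v,u=np.nonzero(g<60); d=F.R.T@(R.T@np.linalg.inv(K)@np.c_[u,v,np.ones_like(u)].T)
        P=C[:,None]+d*((45-C[2])/d[2]); c=np.array(M[n]); q=P[:2]-c[:2,None]; q=q[:,np.hypot(*q)<33]
        m=q.mean(1); w,V=np.linalg.eigh(np.cov(q)); e=V[:,1]*np.sign(V[1,1]); print(cam,n,"n",q.shape[1],"mean",m.round(1),"w=",np.arctan2(e[0],e[1]).round(3),"sd",np.sqrt(w).round(1))
E
python3 - <<'E'
from wing import *
p=json.load(open("p.json")); F=Face(p)
wing("wrist",p,im=cv2.imread("pics/w1.png"))
ci=viewer.camera_info("wrist");R=np.array(ci["R"]);t=np.array(ci["t"]);K=np.array(ci["camera_matrix"])
o=robot.observe(); T=Ro.from_rotvec(o["tcp_rot"]).as_matrix()
def pr(x): q=K@(R@x+t); return (q[:2]/q[2]).round(0)
for off in [(0,0,0),(0,10,0),(0,-10,0),(10,0,0),(-10,0,0),(0,18,-30),(0,-18,-30)]: print(off,pr(np.array(o["tcp_pos"])+T@np.array(off,float)))
im=cv2.imread("pics/w1.png"); cv2.imwrite("pics/tip.png",cv2.resize(im[210:330,200:480],(800,343),interpolation=cv2.INTER_CUBIC))
E
```

```text
wrist bolt_left n 639 mean [ 1.5 -4.3] w= 0.144 sd [ 6.3 13.6]
wrist bolt_right n 553 mean [3.9 3.5] w= 0.235 sd [ 5.8 12.5]
(0, 0, 0) [320. 247.]
(0, 10, 0) [337. 247.]
(0, -10, 0) [303. 247.]
(10, 0, 0) [320. 231.]
(-10, 0, 0) [320. 263.]
(0, 18, -30) [357. 273.]
(0, -18, -30) [283. 273.]
```

View pics/tip.png

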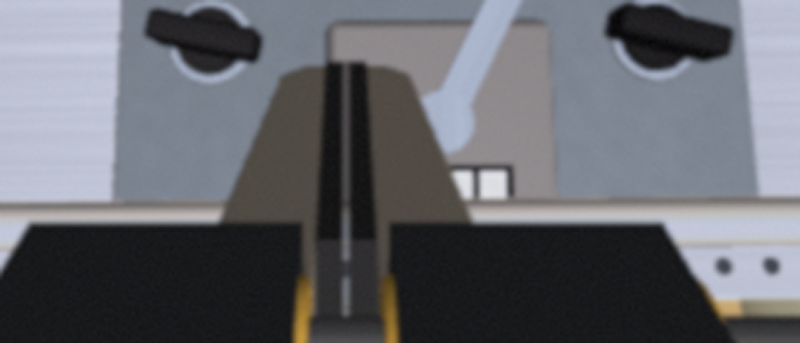

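```bash
cat > push.py <<'E'
from geo import *
p=json.load(open("p.json")); F=Face(p); BETA=20; ROT=trot(p[3],BETA); AX=Ro.from_rotvec(ROT).as_matrix()[:,2]
def at(by,w,zref=40,ztip=21,rc=17,back=0.):
    s,c=np.sin(w),np.cos(w); e=np.array([s,c]); t=np.array([c,-s]); a,b=10,15
    r=rc-(a*s-b*c); h=a*abs(c)+b*abs(s); q=r*e-(7+h+back)*t
    ref=F.w((-10+q[0],by+q[1],zref)); f=F.R.T@AX
    return ref+AX*(ztip-zref)/f[2]
def fc(): 
    return np.array(robot.observe()["contact_force"])
def turn(by):
    w0=-.05
    s=at(by,w0,back=8)
    robot.movep(s-AX*70,ROT)
    ws=[w0+.1*i for i in range(12)]; ws+=list(np.arange(ws[-1]+.04,1.85,.04))
    print("ik",[k for k in ws if k<1.6 and kin.ik(at(by,k),ROT) is None],np.round(robot.observe()["joints"],2))
    f0=fc(); robot.servo_line(s,feed=80); print("down",(fc()-f0).round(1))
    for w in ws:
        robot.servo_line(at(by,w),feed=50); f=fc()-f0
        print(round(w,2),(F.R.T@f).round(1),end=" | ")
        if np.linalg.norm(f)>(14 if w>1.0 else 25): break
    robot.hold(.2); print("\nhold",(F.R.T@(fc()-f0)).round(1))
    b=at(by,w,back=8); robot.servo_line(b,feed=60); robot.servo_line(b-AX*80,feed=120)
    o=robot.observe(); print("t",o["t"],np.round(o["joints"],2))
E
python3 - <<'E'
from push import *
turn(105)
E
```

```text
ik [] [-0.93  0.18  0.41  2.22  0.12  0.43  1.11]
down [-0.4 -0.5  0.4]
-0.05 [ 0.4 -1.   0. ] | 0.05 [ 0.6 -1.4  0.3] | 0.15 [-3.  -1.7  0.3] | 0.25 [-3.3 -1.1  1. ] | 0.35 [-2.5 -1.1  0.7] | 0.45 [-2.8 -0.4  0.9] | 0.55 [-2.9 -0.9  1.3] | 0.65 [-2.  -0.5  1.3] | 0.75 [-3.6  0.5  1.5] | 0.85 [-2.7  0.9  1.1] | 0.95 [-2.5 -0.2  0.7] | 1.05 [-1.9  1.1  0.1] | 1.09 [-2.3  1.2  1.3] | 1.13 [-2.4  0.4  1.1] | 1.17 [-2.3  0.3  0.4] | 1.21 [-2.   0.7  0.6] | 1.25 [-1.7  0.9  1.7] | 1.29 [-1.3  1.8  0.1] | 1.33 [-1.1  1.   1.7] | 1.37 [-2.2  0.9  0.3] | 1.41 [-2.1  2.9  0.3] | 1.45 [-2.9  4.8 -0.9] | 1.49 [-4.2  5.4 -0.4] | 1.53 [-5.7  6.6 -1.6] | 1.57 [-5.3  8.7 -2.8] | 1.61 [-4.9  8.8 -2. ] | 1.65 [-6.   8.5 -2.1] | 1.69 [-6.   7.8 -1.7] | 1.73 [-6.   7.2 -2.1] | 1.77 [-6.6  7.9 -2.3] | 1.81 [-7.2  8.7 -0.7] | 
hold [-7.3  8.5 -1.2]
t 17.5 [-0.88  0.17  0.38  2.14  0.1   0.52  1.15]
```

```bash
python3 - <<'E'
from wing import *
p=json.load(open("p.json"))
robot.movep((450,30,330),trot(p[3],12)); im=shot("wrist","w2.png"); wing("wrist",p,im=im); print(robot.observe()["t"])
im=cv2.imread("pics/w2.png"); cv2.imwrite("pics/w2c.png",cv2.resize(im[150:260,220:500],(800,314),interpolation=cv2.INTER_CUBIC))
E
```

```text
wrist bolt_left n 692 mean [ 0.7 -5.7] w= 1.435 sd [ 7.3 12.6]
wrist bolt_right n 558 mean [3.6 3.2] w= 0.229 sd [ 5.9 12.5]
18.4917
```

View pics/w2c.png

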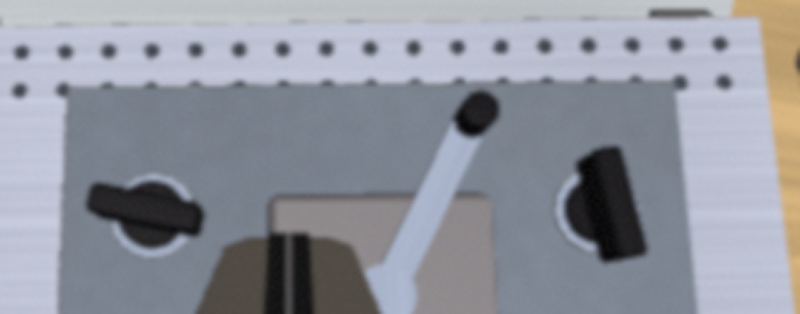

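```bash
sed -i 's/(14 if w>1.0 else 25)/(9.5 if w>1.3 else 25)/' push.py; python3 - <<'E'
from push import *
from wing import wing
turn(-105)
robot.movep((450,50,330),trot(p[3],12)); im=shot("wrist","w3.png"); wing("wrist",p,im=im); pts("wrist",["lever_post"]); print(robot.observe()["t"])
E
```

```text
ik [] [-0.56  0.17  0.56  2.25 -0.35  0.42  2.03]
down [-0.6  0.4  0.9]
-0.05 [-0.6  0.4  1.5] | 0.05 [-0.2  0.3  1. ] | 0.15 [-0.5  0.7  0.3] | 0.25 [-4.1  0.3  1.2] | 0.35 [-3.7  0.   1.8] | 0.45 [-4.1  0.2  1.7] | 0.55 [-3.6  0.7  2.7] | 0.65 [-4.6  0.1  1.3] | 0.75 [-2.5  1.   2. ] | 0.85 [-3.4  1.3  1.6] | 0.95 [-3.5  1.   1.5] | 1.05 [-2.9  1.9  2. ] | 1.09 [-3.2  1.5  1.6] | 1.13 [-2.1  2.3  1.7] | 1.17 [-2.   2.7  1.2] | 1.21 [-2.   3.1  1.4] | 1.25 [-2.1  4.   0.7] | 1.29 [-1.9  3.4  1.1] | 1.33 [-1.5  3.5  0.8] | 1.37 [-1.   3.9  0.6] | 1.41 [-1.4  3.5  1.7] | 1.45 [-0.8  4.6  0.8] | 1.49 [-0.7  5.3  0.7] | 1.53 [-1.4  7.8  0.7] | 1.57 [-2.1  8.4  1.4] | 1.61 [-3.   8.5  1.3] | 1.65 [-2.3  7.5  1. ] | 1.69 [-3.3  7.6 -0. ] | 1.73 [-4.2  8.   0.2] | 1.77 [-4.5  6.9 -0.4] | 1.81 [-5.5  6.6  0.4] | 
hold [-4.7  7.2  0.3]
t 29.3833 [-0.62  0.16  0.62  2.17 -0.3   0.52  1.96]
wrist bolt_left n 668 mean [ 0.5 -6.2] w= 1.448 sd [ 7.  12.7]
wrist bolt_right n 584 mean [2.6 4.2] w= 1.328 sd [ 6.  12.8]
wrist lever_post 0.73 [498.9 121.  129.4] [370. 189.]
30.1917
```

```bash
python3 - <<'E'
from geo import *
p=json.load(open("p.json")); F=Face(p); im=cv2.imread("pics/w3.png")
ci=viewer.camera_info("wrist");R=np.array(ci["R"]);t=np.array(ci["t"]);K=np.array(ci["camera_matrix"])
dark=(im.max(2)<60)
def hull(by,w,dx,dy):
    e=np.array([np.sin(w),np.cos(w)]);n=np.array([e[1],-e[0]])
    P=np.array([F.w((-10+dx+(a*25*e+b*7*n)[0],by+dy+(a*25*e+b*7*n)[1],z)) for a in(-1,1) for b in (-1,1) for z in (15,45)])
    q=(K@(R@P.T+t[:,None])); m=np.zeros((400,640),np.uint8); cv2.fillConvexPoly(m,cv2.convexHull((q[:2]/q[2]).T.round().astype(np.int32)),1); return m>0
for nm,by in(("L",105),("R",-105)):
    c=K@(R@F.w((-10,by,30))+t); c=(c[:2]/c[2]).astype(int); roi=np.zeros((400,640),bool); roi[c[1]-35:c[1]+35,c[0]-35:c[0]+35]=1
    res=[]
    for w in np.arange(1.1,1.6,.05):
        res.append((max((((h:=hull(by,w,dx,dy))&dark).sum()/((h|(dark&roi)).sum()) ) for dx in range(-5,6) for dy in range(-5,6)),round(w,2)))
    print(nm,[(w,round(s,3)) for s,w in res])
cv2.imwrite("pics/w3c.png",cv2.resize(im[150:260,200:480],(800,314),interpolation=cv2.INTER_CUBIC))
E
```

```text
L [(np.float64(1.1), np.float64(0.687)), (np.float64(1.15), np.float64(0.707)), (np.float64(1.2), np.float64(0.72)), (np.float64(1.25), np.float64(0.74)), (np.float64(1.3), np.float64(0.752)), (np.float64(1.35), np.float64(0.772)), (np.float64(1.4), np.float64(0.776)), (np.float64(1.45), np.float64(0.776)), (np.float64(1.5), np.float64(0.748)), (np.float64(1.55), np.float64(0.743))]
R [(np.float64(1.1), np.float64(0.641)), (np.float64(1.15), np.float64(0.677)), (np.float64(1.2), np.float64(0.705)), (np.float64(1.25), np.float64(0.715)), (np.float64(1.3), np.float64(0.726)), (np.float64(1.35), np.float64(0.737)), (np.float64(1.4), np.float64(0.737)), (np.float64(1.45), np.float64(0.726)), (np.float64(1.5), np.float64(0.719)), (np.float64(1.55), np.float64(0.7))]
```

View pics/w3c.png

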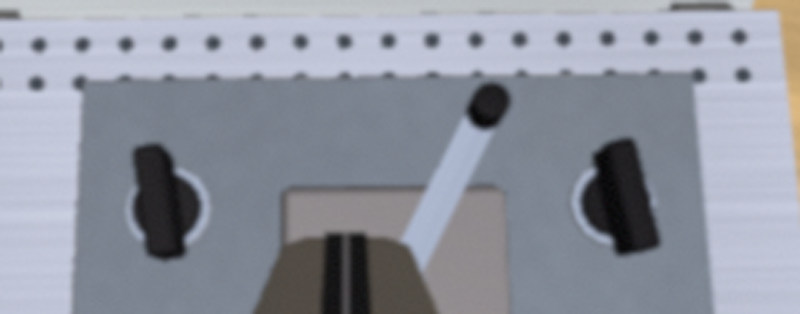

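```bash
python3 - <<'E'
from push import *
def lev(th,back=0.,ztip=60,zref=68):
    a=np.arctan2(40,-75)+th; q=np.array([30+85*np.cos(a),85*np.sin(a)+8+14+back])
    f=F.R.T@AX; return F.w((q[0],q[1],zref))+AX*(ztip-zref)/f[2]
s=lev(0,back=12); robot.movep(s-AX*50,ROT)
print("ik",[k for k in np.arange(0,1.2,.1) if kin.ik(lev(k),ROT) is None],np.round(robot.observe()["joints"],2))
f0=fc(); robot.servo_line(s,feed=80); print("down",(fc()-f0).round(1))
for th in list(np.arange(-.02,.9,.1))+list(np.arange(.9,1.25,.025)):
    robot.servo_line(lev(th),feed=60); f=F.R.T@(fc()-f0); print(round(th,3),f.round(1),end=" | ")
    if np.linalg.norm(f)>(10 if th>.85 else 20): break
robot.hold(.8); print("\nhold",(F.R.T@(fc()-f0)).round(1))
shot("top","top2.png"); pts("top",["lever_post"]); print("expected at stop",F.w((-44,-42,61)).round(1))
E
```

```text
ik [] [-1.23  0.11  0.87  2.31 -0.04  0.42  1.41]
down [-1.1 -0.1 -0.4]
-0.02 [-0.3 -0.3  0.5] | 0.08 [-0.3  1.9  0.2] | 0.18 [-0.8  1.3  0.8] | 0.28 [-1.1  0.8  0.8] | 0.38 [-1.6  2.3 -0.1] | 0.48 [-0.6  2.4  0.1] | 0.58 [-1.   2.4  0.4] | 0.68 [-1.6  3.   1.4] | 0.78 [-0.9  2.5  0.1] | 0.88 [-1.2  2.2  0.7] | 0.9 [-1.2  3.4  0.5] | 0.925 [-1.1  2.9  0.1] | 0.95 [-1.4  3.9  1.8] | 0.975 [-0.8  2.9  0.4] | 1.0 [-1.7  2.7  1. ] | 1.025 [-1.5  5.6 -0.8] | 1.05 [-4.4  8.5 -1.2] | 1.075 [-4.7 12.2 -3. ] | 
hold [-4.7 11.2 -3. ]
top lever_post 0.48 [512.5  41.8 130. ] [317. 202.]
expected at stop [514.2  41.2 129.2]
```

At the stop. Now release and check.

```bash
python3 - <<'E'
from push import *
from wing import wing
o=robot.observe(); robot.servo_line(np.array(o["tcp_pos"])-AX*75,feed=200)
robot.movep((450,50,330),trot(p[3],12)); robot.hold(.3); im=shot("wrist","w4.png"); wing("wrist",p,im=im); pts("wrist",["lever_post"])
print("rest",F.w((-45,40,61)).round(1)); 
shot("side","side4.png"); pts("side",["torch","tester","fuse","carton","lever_post"]); o=robot.observe(); print(o["t"],np.round(o["contact_force"],1))
E
```

```text
wrist bolt_left n 663 mean [ 1.5 -5.3] w= 1.443 sd [ 7.  12.6]
wrist bolt_right n 584 mean [3.7 5. ] w= 1.325 sd [ 6.1 12.7]
rest [498.7 121.7 128.5]
side torch 0.9 [432.4  68.3   0.5] [279. 249.]
side tester 0.81 [ 585.  -216.2   -1.4] [404. 279.]
side tester 0.16 [427.3  71.   -1.6] [277. 250.]
side fuse 0.79 [483.3 337.9  -2.5] [235. 193.]
side fuse 0.48 [431.2  70.   -1.1] [278. 250.]
side carton 0.79 [388.8 315.2   3.6] [212. 211.]
side lever_post 0.72 [503.4 119.3 129.4] [283. 190.]
39.4333 [0.1 0.  0.1]
```

View pics/w4.png

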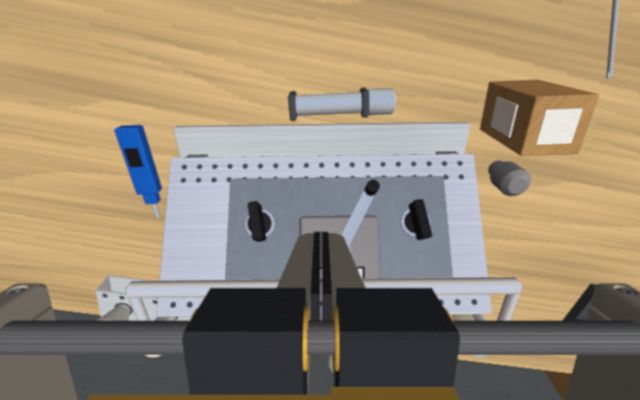

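The picture shows both wings along the slope at about (258,222) and (418,220). The lever post is back at rest at (372,187), and the torch, tester, fuse and carton have not moved.

```bash
python3 -c "
from cell import robot
print(robot.job_done())"
```

```text
the job is handed in; nothing more can be done
None
```

I turned the left bolt and then the right one to their end stops, swung the advance lever to its stop, held it there and released it; it sprang back to rest, and I handed the job in with the torch, tester, fuse and carton where they were (no verdict returned).

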